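# Vent the instrument steriliser with the lid lifter

### The arm

A 6-joint arm with a two-finger parallel gripper is mounted at the origin on the work surface. World frame = base frame: x ahead of the robot, y to its left, z up, the work surface at z = 0. Lengths are in m, angles in rad, forces in N, time in s.
With the tool pointing down it reaches from about 0.35 to 0.975 m from the base axis. Payload 4.9 kg.
Tool frame: the origin (TCP) lies midway between the tips of the shut fingers; the grasp point (between the pads) lies 19 mm behind it; z points along the fingers, y is the line along which they close (so a half turn about z gives the same grasp; the last joint's range is limited). The gripper opens to 85 mm and grips with 20 to 120 N. Pads are 22 mm wide; open, the fingers measure 114 mm over their backs; the gripper's body (76 mm by 85 mm) begins 54 mm behind the grasp point. The pads swing forward as they close: fully open they stand 13 mm farther back than shut.
Start: joints at [-0.119, 0.053, 1.613, -0, 1.476, -0.119], TCP at [0.625, 0, 0.231] pointing down, gripper open.
Joint ranges: [-3.01, 3.01], [-1.01, 2.22], [0.06, 2.58], [-1.02, 4.17], [0.09, 2.62], [-3.14, 3.14]. Speed limits (rad/s): [2.57, 2.57, 3.14, 3.14, 3.14, 3.14].

### API

Orientations are given as a unit quaternion [w, x, y, z].
In Python, from plant import state, grab_frame, job_done, cut_out, place_of gives the robot as it stands.
- The arm moves only by the tool jog_arm, never from a script. Its argument "motion" is text: rows parted by semicolons, each of 7 numbers parted by spaces: the opening in per cent of the stroke, from 0 (shut) to 100 (fully open), then the shift along the tool's x, y, z as a fraction of full scale, then the turn, a rotation vector about the tool's x, y, z as a fraction of full scale. A call has exactly 5 rows; each row is the pose to reach, as a shift and turn from the pose commanded when the call began, along the tool's axes at that moment; what a row does not reach only later rows make up. Full scale, the value 1, is 50 cm for a shift and 1.5 rad for a turn. A row lasts 1/8 s, in which the tool goes at most 62.5 mm and 10.7 degrees, less where a joint would pass 70% of its speed; a pose out of reach is approached as far as the arm can. A call with a number of a shift or a turn outside -1 to 1 is refused whole. A call with a gripper value outside its range is refused whole. The fingers move at their own pace and stop on an object; the grip force is fixed at half the most. Time passes only in rows, so rows that repeat a pose let the fingers close, or fill a call up. It gives the time, the measured TCP pose, the force, the opening and the grip force at its end, in the units of the state.
- state(): the state, without advancing time (a new reading comes with each control period).
- grab_frame(name): name is "scene" or "side" or "wrist"; returns a dict with "color" (480x640x3 uint8, red, green, blue), "range_z" (480x640 float32, m along the optical axis (not along the pixel's ray), 0 where there is no reading), "intrinsics" (3x3 intrinsics, pixels), "world_from_camera" (4x4, takes a point from camera to world coordinates). Camera axes: x right, y up, looking along -z (the intrinsics and any distortion apply to the point x, -y, -z); pixel columns grow to the right and rows downward; lengths in m; the calibration is good to about 2 mm. A picture is of the moment at which its call begins.
- job_done(): hands the job in; it is judged then, once.
Trained networks look in the newest picture that a camera, given by its name, has taken for a name from the list of things; names that differ only in an ending like _2 or _b are one class to them, and where a whole thing is asked for, a point or a joint stands for the part that bears it (a point fixed in the world has none). Each returns a list of dicts, best first, with "p" (0 to 1); they miss things now and then, are a little off and sometimes report something else, mostly with a low value. They report only what shows in the picture. A call takes as long as a camera call. They do not tell look-alikes from the thing itself.
- cut_out(camera, thing): "pixels" (480x640 bool, what is visible of it).
- place_of(camera, thing): "at" ([x, y, z] in m, in world coordinates, good to about 4 mm: a listed point, or the origin of a listed thing).
The state is a dict: "time": time; "joint_pos": joint angles; "joint_vel": joint speeds; "joint_efforts": joint torques, N m; "tool_pos": TCP position; "tool_rot": TCP orientation; "contact_force": force on the tool from outside, world axes, zero at the start; "ft_torque": the same for the moment, N m; "gripper_width": opening from 0.0 (shut) to 1.0 (fully open); "grasp_force": force on a finger pad.
Only numpy, scipy, OpenCV 4.12 (cv2) and the standard library are available. Lean on these libraries where they do the work, as an engineer would, in place of code of your own. Each camera call takes 0.05 s, during which the arm holds its last target. There are 200 camera calls.

### The job

The steriliser has just finished and its lid is hot: take the hooked lid lifter up and off its peg, hook it under the bar handle of the sprung lid, and lift the lid until its black pointer stands level with the red vent index on the side scale, never swinging it well past the index. Finish while still holding: keep the lifter in the gripper and the lid steady at the index (it springs shut if let go). Touch the lid with nothing but the lifter, do not shift the red index, and leave everything else on the trolley where it is.

Things in the scene. Friction and masses are not known exactly. Their poses are not given: they have to be found in the camera images.
- lifter: Lid lifter, 172 mm long, 160 g, hanging upright on the stand's peg with its x, y, z along the stand's. Brown flat bakelite handle, 26 mm wide in y, 12 mm thick in x, from 50 mm below to 35 mm above the origin; below it a 6 mm steel rod with a J hook. Origin: mid-handle, at the lower edge of its hanging slot: grip here from above, fingers closing along y (the peg passes between them).
- lifter_slot (a point): Middle of the upper edge of the lifter's hanging slot, which rests on the peg; 28 mm above the lifter's origin. The slot goes through the handle along x, 16 mm wide in y and 28 mm high, with a 7 mm bar above it.
- lifter_hook (a point): Where the centre of the lid's 10 mm bar lies once hooked: 125 mm straight below the lifter's origin, 5 mm above the inside bottom of the J. The J lies in the x-z plane, 20 mm wide inside, and opens upward: rod at x = -13 mm, free tip at x = +14 mm (outside +17) with its top 15 mm above this point; underside of the J 11 mm below this point.
- hook_stand: Fixed stand: black round foot 90 mm across, steel post 214 mm high. A 7 mm peg, axis 200 mm high, runs from the post along the stand's -x and turns up at its end. Origin under the foot, z up. The lifter hangs 52 mm out on the peg. To take it off, raise it 8 to 19 mm (the slot clears the upturned end; higher, the slot's foot catches the peg), then draw it along -x by 50 mm or more.
- steriliser: Fixed instrument steriliser, cream enamelled, tank 150 mm deep (x) by 240 mm wide (y), 90 mm high. Origin: centre of its underside, z up; its front, with the lid's bar handle, faces its -x. Brass drain cock on its -y side, white graduated sector plate on its +y side, rising about 100 mm above the lid.
- lid: Stainless lid, 160 by 246 mm, about 0.3 kg, closed and level at the start, hinged at the tank's rear top edge; its front lifts. Origin on the hinge axis, x points rearward, z up when closed; it turns about y. Springs close it: lifting at the bar takes about 3 N at first, 5.5 N at 35 degrees; let go, it falls shut. Hot: only the lifter may touch it.
- lid_handle (a point): Middle of the lid's bar handle: brown, 10 mm thick, along y, 90 mm long between two 8 mm arms at its ends. 45 mm in front of the tank, 39 mm in front of the lid's edge, 98 mm above the trolley when closed, open space above, before and below. 200 mm from the hinge axis along the lid, 4 mm above the lid's plane through the hinge. z axis square to the lid.
- lid_hinge (a point): Middle of the lid's hinge axis (fixed), 80 mm behind the steriliser's origin and 94 mm high; its axes are those of the steriliser, the hinge axis is y.
- lid_pointer (a point): Tip of the black pointer on the lid's left (+y) side, 140 mm from the hinge axis, 138 mm to the left of the lid's middle; it rises with the lid along the sector plate.
- vent_mark (a point): Red vent index clamped on the sector plate, 140 mm from the hinge axis, in the pointer's path; set for each load at a lid angle of 20 to 36 degrees (0.35 to 0.62 rad; 48 to 82 mm above the hinge). With the lid at the mark, pointer and this point coincide. z axis: along the pointer's upward path, so the pointer's z in this frame is how far it is above (+) or below (-) the mark.
- peg_tip (a point): Centre of the upturned round end of the peg, 84 mm from the post along the stand's -x and 206.5 mm high; 7 mm thick there.
- otoscope: Bystander: brass otoscope with a domed glass lens and black cone, lying down, 160 mm long, 36 mm high.
- speculum_large: Bystander: black hard-rubber ear speculum standing on its wide rim, 34 mm across, 40 mm high.
- speculum_small: Bystander: the same, 29 mm across, 40 mm high.
- head_mirror: Bystander: nickel head mirror, 90 mm disc standing at the front of its reddish-brown headband (184 by 148 mm), 92 mm high. Origin under the middle of the band.
- basin: Bystander: white enamel basin with a blue rim, 180 mm across, 52 mm high.
Things that resemble listed ones, but are neither listed nor needed, are in the scene too. What is shaped like the hook_stand but purple is not meant. Leave any green look-alike of the lifter alone.

How it is judged:
By the outcome, as a careful person would: the job done as asked, in the order asked, and still so for the second after the job is handed in, while the arm keeps its last pose, push and grip.
It also fails if it takes over 51 s, if anything falls off the work surface, if the arm or the gripper's body presses on something with over 40 N, if the wrist force passes 120 N, or if a joint passes its speed limit or range.

## Working session

There is one attempt and no reset: what is moved stays moved. The work goes in short steps, Python scripts to look and compute and a tool call to move; the robot and the scene stay as the last step left them, time stands still between calls to the robot, and variables do not carry over. Pictures are saved under pics/ and viewed, at most 10 in all, crops included, and the job is handed in when it is done.

Besides the shell and the picture viewer there is one more tool, called after "Emit:" as name(argument=value, ...), one argument or row to a line, values as JSON. jog_arm: Moves the arm, as the interface text tells. Shift numbers are shares of 50 cm and turn numbers shares of 1.5 rad, none past 1 either way. Its arguments: {"type":"object","properties":{"motion":{"type":"string"}},"required":["motion"]}

```bash
mkdir -p pics; ls
cat > h.py <<'E'
import numpy as np, cv2
from plant import *
def save(f,n): cv2.imwrite('pics/'+n,cv2.cvtColor(f['color'],cv2.COLOR_RGB2BGR))
def cloud(f):
    K=f['intrinsics'];z=f['range_z'];v,u=np.mgrid[:480,:640]
    P=np.stack([(u-K[0,2])/K[0,0]*z,-(v-K[1,2])/K[1,1]*z,-z],-1)
    T=f['world_from_camera'];W=P@T[:3,:3].T+T[:3,3];W[z<=0]=np.nan;return W
def pix(f,p):
    T=np.linalg.inv(f['world_from_camera']);c=T[:3,:3]@p+T[:3,3];K=f['intrinsics']
    return np.round([K[0,0]*c[0]/-c[2]+K[0,2],K[1,1]*-c[1]/-c[2]+K[1,2]]).astype(int)
E
python3 - <<'E'
from h import *
np.set_printoptions(precision=4,suppress=True)
fs={}
for c in ['scene','side']:
    f=fs[c]=grab_frame(c); 
for c in fs:
    for n in ['lifter','lifter_slot','lifter_hook','hook_stand','peg_tip','steriliser','lid_handle','lid_hinge','lid_pointer','vent_mark']:
        for r in place_of(c,n)[:3]: print(c,n,round(r['p'],2),np.array(r['at']),pix(fs[c],np.array(r['at'])))
import pickle;pickle.dump(fs,open('f0.pkl','wb'))
cv2.imwrite('pics/a.png',cv2.cvtColor(fs['scene']['color'],cv2.COLOR_RGB2BGR))
cv2.imwrite('pics/b.png',cv2.cvtColor(fs['side']['color'],cv2.COLOR_RGB2BGR))
print(state())
E
```

```text
pics
scene lifter 0.94 [ 0.7162 -0.097   0.0108] [289 309]
scene lifter 0.78 [ 0.5692 -0.2158  0.1714] [254 226]
scene lifter_slot 0.72 [ 0.7284 -0.1196  0.0119] [280 312]
scene lifter_slot 0.6 [ 0.5375 -0.2129  0.2086] [256 208]
scene lifter_slot 0.53 [ 0.5737 -0.2141  0.2   ] [252 219]
scene lifter_hook 0.81 [0.6645 0.0164 0.0162] [333 298]
scene lifter_hook 0.66 [ 0.5695 -0.2107  0.0472] [260 258]
scene hook_stand 0.58 [ 0.6235 -0.2147 -0.0008] [256 282]
scene peg_tip 0.93 [ 0.6151 -0.3772  0.2041] [189 223]
scene peg_tip 0.91 [ 0.5345 -0.2116  0.2071] [257 208]
scene steriliser 0.88 [0.6259 0.209  0.0005] [402 298]
scene lid_handle 0.57 [0.5059 0.211  0.0964] [407 244]
scene lid_hinge 0.8 [0.7038 0.2104 0.0949] [406 299]
scene lid_pointer 0.69 [0.5638 0.3499 0.0935] [458 265]
scene vent_mark 0.42 [0.5811 0.3524 0.16  ] [464 252]
side lifter 0.8 [ 0.7118 -0.0937  0.0112] [388 297]
side lifter 0.6 [ 0.5701 -0.2118  0.1751] [359 286]
side lifter_slot 0.85 [ 0.7275 -0.123   0.0139] [400 302]
side lifter_slot 0.62 [ 0.5684 -0.2117  0.2022] [359 276]
side lifter_hook 0.9 [ 0.5709 -0.20
[... 488 characters left out ...]
44 0.21   0.0946] [267 227]
side lid_hinge 0.62 [0.7075 0.2163 0.0965] [335 210]
side lid_pointer 0.85 [0.5648 0.3514 0.0947] [272 200]
side vent_mark 0.56 [0.5828 0.3498 0.1591] [276 179]
{'time': 1.1, 'joint_pos': array([-0.119 ,  0.0527,  1.6129, -0.    ,  1.476 , -0.119 ]), 'joint_vel': array([-0.0001, -0.0001, -0.0001,  0.0001,  0.0004,  0.0008]), 'joint_efforts': array([ -0.0011, -39.369 , -37.0468,  -0.0003,   0.0005,  -0.    ]), 'tool_pos': array([ 0.625 , -0.    ,  0.2313]), 'tool_rot': array([0.    , 0.7071, 0.7071, 0.    ]), 'contact_force': array([ 0.3968, -0.1506,  0.2087]), 'ft_torque': array([ 0.0371, -0.0209,  0.0183]), 'grasp_force': 0.0, 'gripper_width': 1.0012943975150408}
```

View pics/a.png

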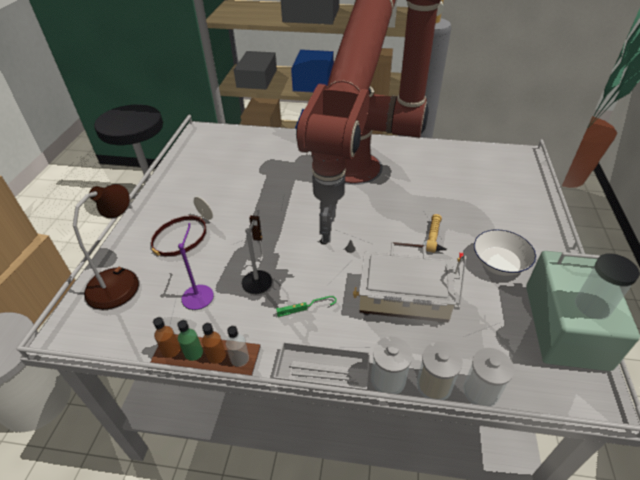

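View pics/b.png

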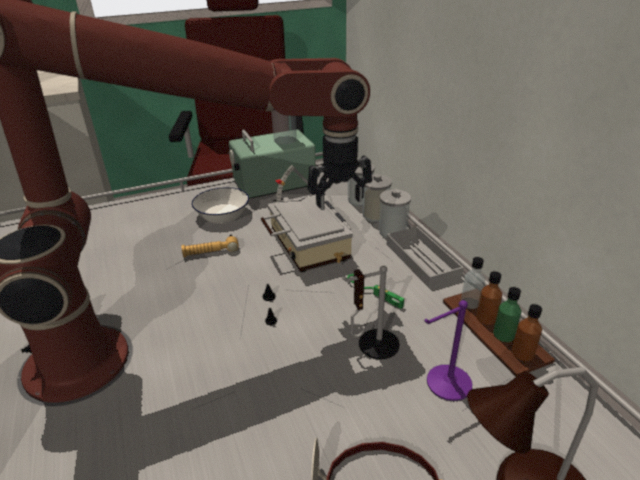

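Brown lifter hangs on the black-footed stand (scene: lifter 254,226, foot 256,282). The decoys are the purple stand (198,296) and the green lifter lying down (305,306). The brown one on the black stand fits the description. I'll confirm it in a crop while refining the measurements.

Run:
```python
from h import *; import pickle
np.set_printoptions(precision=4,suppress=True)
fs=pickle.load(open('f0.pkl','rb'))
for c in fs:
    f=fs[c];W=cloud(f);C=f['color'].astype(int);hsv=cv2.cvtColor(f['color'],cv2.COLOR_RGB2HSV)
    with np.errstate(invalid='ignore'):
        red=((hsv[...,0]<6)|(hsv[...,0]>174))&(hsv[...,1]>150)&(hsv[...,2]>110)&(np.abs(W[...,0]-.59)<.06)&(np.abs(W[...,1]-.35)<.05)&(W[...,2]>.1)
        print(c,'red',red.sum(),np.median(W[red],0))
        # lifter + peg
        m=(np.abs(W[...,0]-.57)<.03)&(np.abs(W[...,1]+.213)<.03)&(W[...,2]>.11)&(W[...,2]<.22)
        print('lifter',m.sum(),np.median(W[m],0),W[m].min(0),W[m].max(0))
        b=(np.abs(W[...,0]-.505)<.014)&(np.abs(W[...,1]-.21)<.04)&(np.abs(W[...,2]-.097)<.012)
        print('bar',b.sum(),np.median(W[b],0), np.polyfit(W[b][:,1],W[b][:,0],1))
        po=(np.abs(W[...,0]-.6215)<.02)&(np.abs(W[...,1]+.215)<.02)&(W[...,2]>.03)&(W[...,2]<.19)
        print('post',po.sum(),np.median(W[po],0))
        t=(W[...,2]>.09)&(W[...,2]<.125)&(np.abs(W[...,0]-.62)<.12)&(np.abs(W[...,1]-.21)<.15)
        q=W[t][:,:2].astype(np.float32);print('lid rect',cv2.minAreaRect(q),np.percentile(q,[1,99],axis=0))
a=cv2.resize(fs['scene']['color'][190:310,170:350],None,fx=3.3,fy=3.3,interpolation=cv2.INTER_CUBIC)
b=cv2.resize(fs['side']['color'][255:375,330:390],None,fx=3.3,fy=3.3,interpolation=cv2.INTER_CUBIC)
cv2.imwrite('pics/c.png',np.hstack([a,b])[...,::-1])
```

```text
scene red 11 [0.59   0.3433 0.1579]
lifter 268 [ 0.5749 -0.2087  0.1716] [ 0.5411 -0.2254  0.1107] [ 0.5996 -0.1957  0.2102]
bar 99 [0.5091 0.2099 0.0984] [0.0014 0.5083]
post 180 [ 0.6264 -0.2115  0.1131]
lid rect ((0.6081699728965759, 0.2209795117378235), (0.21565920114517212, 0.2622738480567932), 0.1610983908176422) [[0.5082 0.0928]
 [0.7112 0.3431]]
side red 12 [0.5858 0.3397 0.1568]
lifter 472 [ 0.5647 -0.2182  0.1799] [ 0.5407 -0.2289  0.1102] [ 0.599  -0.1973  0.211 ]
bar 67 [0.5029 0.2124 0.0996] [0.0239 0.4988]
post 344 [ 0.6176 -0.2204  0.1161]
lid rect ((0.6053280234336853, 0.21655389666557312), (0.2669644355773926, 0.2101239264011383), 89.97891998291016) [[0.5027 0.0864]
 [0.7054 0.3418]]
```

View pics/c.png

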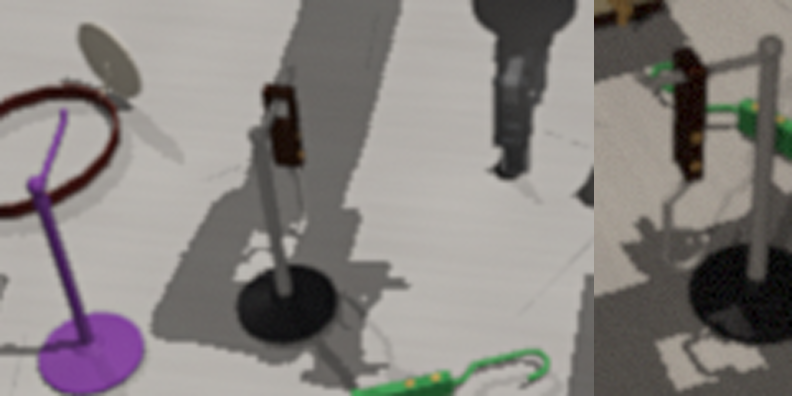

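The crop confirms it: the brown lifter hangs on the black-footed stand, and the purple stand and green lifter are decoys. Moving above it now, with the fingers turned to the stand's y.

Emit:
jog_arm(
  motion="100 -0.085 -0.022 -0.09 0 0 0.12; 100 -0.17 -0.044 -0.098 0 0 0.24; 100 -0.255 -0.066 -0.098 0 0 0.36; 100 -0.34 -0.088 -0.098 0 0 0.48; 100 -0.425 -0.11 -0.098 0 0 0.6",
)

```text
time: 1.72
tool_pos: [0.5695, -0.2138, 0.2805]
tool_rot: [0.0, 0.945, 0.326, 0.0]
contact_force: [0.2, -0.1, 0.1]
gripper_width: 0.999
grasp_force: 0.0
```

Emit:
jog_arm(
  motion="100 0 0 0 0 0 0.12; 100 0 0 0 0 0 0.24; 100 0 0 0 0 0 0.36; 100 0 0 0 0 0 0.49; 100 0 0 0 0 0 0.49",
)

```text
time: 2.35
tool_pos: [0.5699, -0.2125, 0.2803]
tool_rot: [0.0, 1.0, -0.031, -0.0]
contact_force: [0.0, 0.7, 0.3]
gripper_width: 1.002
grasp_force: 0.0
```

```bash
cat > m.py <<'E'
from h import *
from scipy.spatial.transform import Rotation as R
np.set_printoptions(precision=4,suppress=True)
s=state();Rt=R.from_quat(s['tool_rot'],scalar_first=True)
print(s['time'],s['tool_pos'],'toolx',Rt.as_matrix()[:,0],'z',Rt.as_matrix()[:,2],s['contact_force'],s['joint_pos'])
E
python3 - <<'E'
from m import *
fs={c:grab_frame(c) for c in ['wrist','scene','side']}
save(fs['wrist'],'d.png')
for c in fs:
    for n in ['lifter','lifter_slot','peg_tip','hook_stand','lifter_hook']:
        for r in place_of(c,n)[:3]: print(c,n,round(r['p'],2),np.array(r['at']),pix(fs[c],np.array(r['at'])))
E
```

```text
2.35 [ 0.5699 -0.2125  0.2803] toolx [ 0.998  -0.0624 -0.0001] z [-0.0001 -0.     -1.    ] [0.018  0.6853 0.2896] [-0.4792 -0.011   1.5964 -0.      1.5563  1.1541]
wrist lifter 0.74 [ 0.5687 -0.21    0.1723] [316 236]
wrist lifter 0.6 [ 0.7168 -0.0983  0.0157] [207  69]
wrist lifter_slot 0.96 [ 0.7286 -0.1224  0.0116] [228  56]
wrist lifter_slot 0.67 [ 0.5714 -0.2124  0.2042] [319 246]
wrist peg_tip 0.83 [ 0.6126 -0.3736  0.2074] [567 173]
wrist peg_tip 0.59 [ 0.5376 -0.2058  0.2069] [312 292]
wrist hook_stand 0.92 [ 0.698  -0.3671  0.0005] [447  73]
wrist hook_stand 0.57 [ 0.6178 -0.2142 -0.0027] [318 153]
wrist lifter_hook 0.94 [0.6644 0.017  0.0088] [119 126]
scene lifter 0.9 [ 0.7185 -0.0995  0.0159] [288 309]
scene lifter 0.81 [ 0.5716 -0.2209  0.1712] [252 227]
scene lifter_slot 0.72 [0.7048 0.214  0.0923] [407 300]
scene lifter_slot 0.55 [ 0.726  -0.1232  0.0126] [279 311]
scene lifter_slot 0.5 [ 0.574  -0.2133  0.2034] [253 219]
scene peg_tip 0.94 [ 0.6143 -0.3781  0.2032] [188 223]
scene peg_tip 0.87 [ 0.5386 -0.2115  0.2053] [257 210]
scene hook_stand 0.78 [ 0.6981 -0.3673 
[... 162 characters left out ...]
6655 0.0135 0.0142] [332 299]
scene lifter_hook 0.37 [ 0.4227 -0.0462  0.001 ] [323 240]
side lifter 0.68 [ 0.5699 -0.2114  0.1781] [359 285]
side lifter 0.61 [ 0.7123 -0.0942  0.0112] [389 297]
side lifter_slot 0.73 [ 0.5692 -0.208   0.202 ] [358 275]
side lifter_slot 0.57 [ 0.7271 -0.1205  0.013 ] [400 301]
side peg_tip 0.84 [ 0.5373 -0.2085  0.2026] [344 279]
side peg_tip 0.63 [ 0.6171 -0.3767  0.2073] [427 319]
side hook_stand 0.95 [ 0.6223 -0.2121  0.0002] [379 343]
side hook_stand 0.61 [ 0.6984 -0.3678 -0.0002] [449 383]
side lifter_hook 0.83 [0.6681 0.0116 0.01  ] [353 278]
side lifter_hook 0.58 [ 0.5732 -0.211   0.0525] [359 331]
side lifter_hook 0.16 [0.439  0.4999 0.0013] [223 213]
```

View pics/d.png

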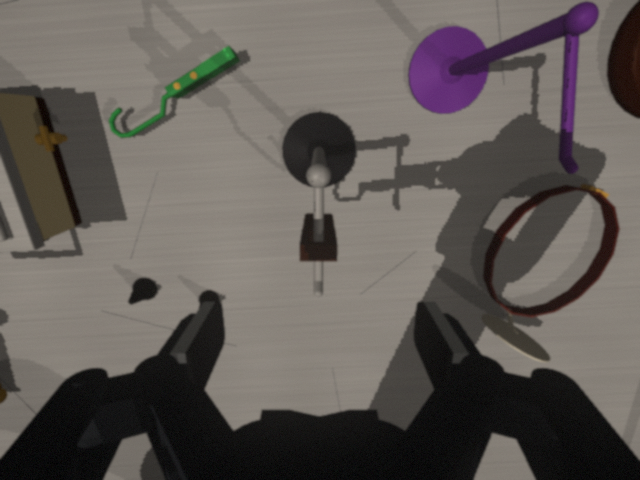

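The wrist view shows the peg running vertically at column 319. It is midway between the fingers and in line with the tool, with the lifter head at (319,238). Descending.

Emit:
jog_arm(
  motion="100 0 -0.002 0.07 0 0 0; 100 0 -0.002 0.14 0 0 0; 100 0 -0.002 0.2 0 0 0; 100 0 -0.002 0.245 0 0 0; 100 0 -0.002 0.245 0 0 0",
)

```text
time: 3.88
tool_pos: [0.5686, -0.2108, 0.1553]
tool_rot: [-0.001, 0.999, -0.032, -0.002]
contact_force: [0.9, 0.2, -0.7]
gripper_width: 0.999
grasp_force: 0.0
```

Emit:
jog_arm(
  motion="40 0 0 0 0 0 0; 5 0 0 0 0 0 0; 0 0 0 0 0 0 0; 0 0 0 0 0 0 0; 0 0 0 0 0 0 0",
)

```text
time: 4.5
tool_pos: [0.5706, -0.2118, 0.159]
tool_rot: [0.0, 0.999, -0.032, 0.001]
contact_force: [-0.1, 0.6, 3.0]
gripper_width: 0.294
grasp_force: 58.7
```

Run:
```python
from m import *
print(s['gripper_width'],s['grasp_force'])
f=grab_frame('side');a=cv2.resize(f['color'][200:400,290:450],None,fx=3,fy=3,interpolation=cv2.INTER_CUBIC)
cv2.imwrite('pics/e.png',a[...,::-1])
for c in ['side','scene']:
    f=grab_frame(c)
    for n in ['lifter','lifter_slot','lifter_hook']:
        for r in place_of(c,n)[:3]: print(c,n,round(r['p'],2),np.array(r['at']))
```

```text
4.5 [ 0.5706 -0.2118  0.159 ] toolx [ 0.9979 -0.0642  0.0016] z [ 0.0016 -0.0008 -1.    ] [-0.0522  0.6383  2.9682] [-0.4776  0.0673  1.7209  0.      1.3517  1.1574]
0.29400389027391327 58.65923210978508
side lifter 0.69 [ 0.5694 -0.2115  0.2044]
side lifter 0.66 [ 0.7121 -0.0934  0.0104]
side lifter 0.55 [ 0.5696 -0.2123  0.1797]
side lifter_slot 0.82 [ 0.5692 -0.2116  0.2029]
side lifter_slot 0.81 [ 0.7273 -0.1242  0.0139]
side lifter_slot 0.47 [0.7051 0.2119 0.0876]
side lifter_hook 0.6 [ 0.5701 -0.2107  0.0495]
side lifter_hook 0.59 [0.4395 0.504  0.0005]
scene lifter 0.65 [ 0.5708 -0.2168  0.1731]
scene lifter 0.54 [ 0.7186 -0.0994  0.0084]
scene lifter 0.42 [ 0.4477  0.0414 -0.    ]
scene lifter_slot 0.92 [ 0.7293 -0.1229  0.012 ]
scene lifter_hook 0.72 [ 0.5671 -0.2062  0.048 ]
scene lifter_hook 0.56 [0.6661 0.0152 0.0173]
```

View pics/e.png

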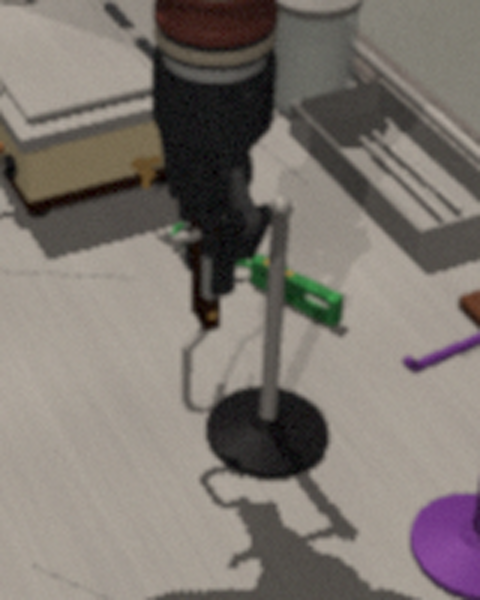

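The fingers hold the lifter (25 mm opening, 59 N), and the image shows the handle between them at (207,280). Raising it 13 mm.

Emit:
jog_arm(
  motion="0 0 0 -0.009 0 0 0; 0 0 0 -0.018 0 0 0; 0 0 0 -0.027 0 0 0; 0 0 0 -0.027 0 0 0; 0 0 0 -0.027 0 0 0",
)

```text
time: 5.58
tool_pos: [0.5699, -0.2115, 0.1711]
tool_rot: [-0.0, 0.999, -0.032, -0.0]
contact_force: [0.6, -0.7, -1.6]
gripper_width: 0.295
grasp_force: 58.9
```

Run:
```python
from m import *
for c in ['side','scene','wrist']:
    f=grab_frame(c)
    for n in ['lifter','lifter_slot','lifter_hook','peg_tip']:
        for r in place_of(c,n)[:3]:
            if abs(r['at'][1]+.21)<.05: print(c,n,round(r['p'],2),np.array(r['at']))
```

```text
5.575 [ 0.5699 -0.2115  0.1711] toolx [ 0.9979 -0.0642 -0.0003] z [-0.0003  0.0001 -1.    ] [ 0.5872 -0.722  -1.6478] [-0.4776  0.0564  1.7112 -0.      1.3743  1.1574]
side lifter 0.72 [ 0.5695 -0.2109  0.189 ]
side lifter_slot 0.6 [ 0.5681 -0.2124  0.2156]
side lifter_hook 0.65 [ 0.5726 -0.2108  0.0637]
side peg_tip 0.91 [ 0.5349 -0.2087  0.2003]
scene lifter 0.77 [ 0.5709 -0.2181  0.1833]
scene lifter_slot 0.72 [ 0.5724 -0.2129  0.2161]
scene lifter_hook 0.5 [ 0.5678 -0.2057  0.0622]
scene peg_tip 0.65 [ 0.5375 -0.2085  0.2068]
wrist lifter 0.77 [ 0.5679 -0.2118  0.1879]
wrist lifter_slot 0.85 [ 0.5718 -0.2174  0.2158]
wrist peg_tip 0.93 [ 0.5335 -0.2065  0.2069]
```

Emit:
jog_arm(
  motion="0 -0.03 0 0 0 0 0; 0 -0.06 0 0 0 0 0; 0 -0.09 0 0 0 0 0; 0 -0.12 0 0 0 0 0; 0 -0.16 0 0 0 0 0",
)

```text
time: 6.95
tool_pos: [0.4891, -0.2063, 0.1714]
tool_rot: [0.0, 0.999, -0.032, 0.0]
contact_force: [-0.1, -0.3, -1.3]
gripper_width: 0.293
grasp_force: 58.9
```

Run:
```python
from m import *
for c in ['side','scene','wrist']:
    f=grab_frame(c)
    if c=='side':save(f,'f.png')
    for n in ['lifter','lifter_slot','lifter_hook','peg_tip','steriliser','lid_handle','lid_hinge','lid_pointer','vent_mark']:
        for r in place_of(c,n)[:3]: print(c,n,round(r['p'],2),np.array(r['at']))
```

```text
6.95 [ 0.4891 -0.2063  0.1714] toolx [ 0.9979 -0.0642  0.0003] z [ 0.0003 -0.0002 -1.    ] [-0.1277 -0.2792 -1.3378] [-0.5394 -0.1294  1.8915 -0.      1.3792  1.0956]
side lifter 0.77 [ 0.7119 -0.0949  0.0087]
side lifter 0.75 [ 0.4914 -0.2066  0.1888]
side lifter_slot 0.63 [ 0.4882 -0.2055  0.2168]
side lifter_slot 0.6 [ 0.7259 -0.1234  0.014 ]
side lifter_slot 0.29 [0.5661 0.35   0.0954]
side lifter_hook 0.56 [0.6671 0.0108 0.0106]
side lifter_hook 0.52 [ 0.4901 -0.2067  0.0664]
side peg_tip 0.92 [ 0.5333 -0.2073  0.2056]
side peg_tip 0.71 [ 0.6148 -0.3794  0.2039]
side peg_tip 0.44 [0.505  0.2122 0.097 ]
side steriliser 0.82 [0.6237 0.2109 0.0004]
side lid_handle 0.41 [0.44   0.502  0.0021]
side lid_hinge 0.88 [0.7058 0.2167 0.095 ]
side lid_pointer 0.58 [0.564  0.3515 0.0938]
side lid_pointer 0.5 [ 0.6186 -0.2167  0.0024]
scene lifter 0.74 [ 0.4925 -0.2107  0.183 ]
scene lifter_slot 0.64 [0.5631 0.352  0.091 ]
scene lifter_slot 0.63 [ 0.7306 -0.12    0.0126]
scene lifter_slot 0.27 [0.3969 0.2925 0.0001]
scene lifter_hook 0.67 [ 0.4866 -0.2027  0.0601]
scene lifter_hook 0.56 [0.6671 0.015  0.0135]
scene lifter_hook 0.4 [0.7034 0.2129 0.0942]
scene peg_tip 0.88 [ 0.5361 -0.208   0.208 ]
scene steriliser 0.98 [ 0.6271  0.2069 -0.0008]
scene steriliser 0.53 [ 0.4912 -0.2059  0.2157]
scene lid_handle 0.7 [0.5032 0.2131 0.0979]
scene lid_hinge 0.73 [0.7047 0.2104 0.0968]
scene lid_pointer 0.95 [0.5629 0.3484 0.0943]
scene vent_mark 0.6 [0.5819 0.352  0.1573]
wrist lifter 0.96 [ 0.4856 -0.2041  0.1842]
wrist lifter_slot 0.9 [ 0.49   -0.2071  0.216 ]
wrist lifter_hook 0.7 [ 0.4924 -0.2118  0.0647]
wrist lifter_hook 0.56 [0.6625 0.0204 0.0099]
wrist peg_tip 0.82 [ 0.5368 -0.2081  0.2056]
wrist lid_pointer 0.64 [ 0.4869 -0.2107  0.2165]
wrist lid_pointer 0.58 [ 0.4917 -0.2099  0.0586]
```

View pics/f.png

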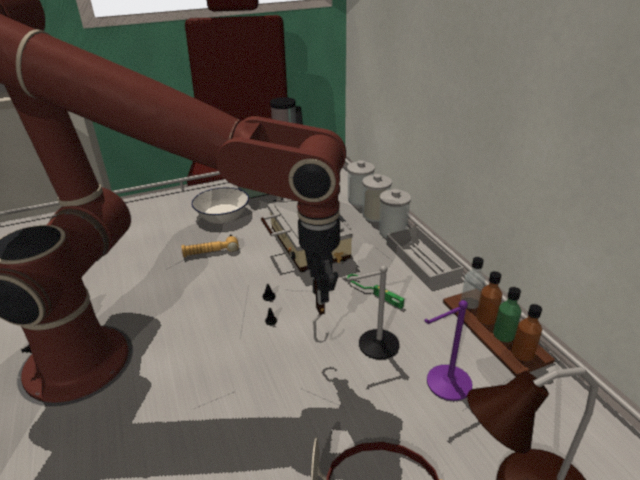

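The lifter is clear of the peg: hook at (320,335), stand unmoved. Carrying it to the front of the steriliser.

Emit:
jog_arm(
  motion="0 -0.01 -0.06 -0.05 0 0 0; 0 -0.03 -0.16 -0.08 0 0 0; 0 -0.05 -0.27 -0.08 0 0 0; 0 -0.07 -0.38 -0.08 0 0 0; 0 -0.09 -0.49 -0.08 0 0 0",
)

```text
time: 9.07
tool_pos: [0.4607, 0.0426, 0.2116]
tool_rot: [-0.0, 0.999, -0.032, 0.001]
contact_force: [0.3, 0.2, -1.4]
gripper_width: 0.292
grasp_force: 59.3
```

Emit:
jog_arm(
  motion="0 -0.02 -0.1 0 0 0 -0.01; 0 -0.04 -0.2 0 0 0 -0.02; 0 -0.051 -0.29 0 0 0 -0.043; 0 -0.051 -0.337 0.03 0 0 -0.043; 0 -0.051 -0.337 0.055 0 0 -0.043",
)

```text
time: 9.7
tool_pos: [0.4461, 0.212, 0.1833]
tool_rot: [0.0, 1.0, 0.002, -0.0]
contact_force: [0.2, -0.8, -2.2]
gripper_width: 0.295
grasp_force: 59.4
```

Run:
```python
from m import *
import pickle
fs={}
for c in ['side','scene','wrist']:
    f=fs[c]=grab_frame(c)
    for n in ['lifter','lifter_slot','lifter_hook','steriliser','lid_handle','lid_hinge','lid_pointer','vent_mark']:
        for r in place_of(c,n)[:3]: 
            if r['at'][1]>.1:print(c,n,round(r['p'],2),np.array(r['at']),pix(f,np.array(r['at'])))
pickle.dump(fs,open('f1.pkl','wb'))
cv2.imwrite('pics/g.png',np.hstack([cv2.resize(fs['wrist']['color'],(400,300)),cv2.resize(fs['side']['color'][120:300,180:420],(400,300))])[...,::-1])
```

```text
9.7 [0.4461 0.212  0.1833] toolx [ 1.      0.0032 -0.0001] z [-0.0001 -0.0001 -1.    ] [ 0.1588 -0.8214 -2.1711] [ 0.2929 -0.2345  1.9623 -0.0001  1.414   1.8605]
side lifter 0.69 [0.4427 0.211  0.2017] [240 196]
side lifter_hook 0.45 [0.4466 0.211  0.0798] [247 236]
side steriliser 0.87 [ 0.6234  0.2109 -0.0009] [309 246]
side steriliser 0.7 [0.5646 0.3506 0.0928] [272 200]
side lid_hinge 0.7 [0.7062 0.2148 0.0957] [335 210]
side lid_hinge 0.45 [ 0.6231  0.2104 -0.0003] [309 246]
side lid_hinge 0.26 [0.5785 0.3525 0.1541] [275 181]
side lid_pointer 0.67 [0.5624 0.3493 0.0971] [271 200]
side vent_mark 0.55 [0.6233 0.2091 0.0009] [309 246]
side vent_mark 0.48 [0.5803 0.3518 0.1582] [275 179]
scene lifter 0.48 [0.4467 0.2046 0.1955] [410 204]
scene lifter_hook 0.78 [0.4449 0.2137 0.0739] [408 236]
scene steriliser 0.87 [ 0.622   0.2081 -0.0011] [402 297]
scene lid_handle 0.69 [0.5041 0.2099 0.0979] [407 244]
scene lid_handle 0.39 [0.4467 0.2087 0.2296] [413 195]
scene lid_hinge 0.56 [0.7043 0.2125 0.0936] [407 299]
scene lid_pointer 0.67 [0.5647 0.3491 0.0923] [458 265]
scene vent_mark 0.47 [0.5829 0.3532 0.1603] [465 253]
wrist lifter 0.92 [0.4406 0.2117 0.2009] [317 336]
wrist lifter 0.74 [0.5057 0.2101 0.0981] [320 160]
wrist lifter_slot 0.67 [0.4471 0.2074 0.2275] [328 366]
wrist lifter_hook 0.64 [0.4492 0.207  0.0754] [324 230]
wrist steriliser 0.8 [0.629  0.2128 0.0022] [317  -5]
wrist lid_handle 0.89 [0.5035 0.2058 0.0967] [326 163]
wrist lid_handle 0.31 [0.4448 0.2097 0.2297] [322 375]
wrist lid_hinge 0.68 [0.4445 0.2096 0.2264] [322 369]
wrist lid_pointer 0.88 [0.5664 0.3499 0.095 ] [94 59]
wrist lid_pointer 0.38 [0.4442 0.2127 0.1978] [315 325]
```

View pics/g.png

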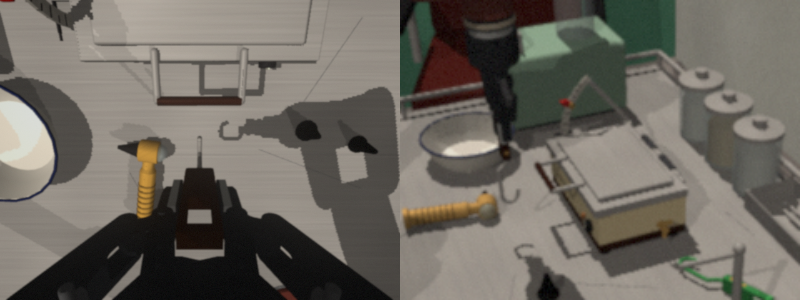

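The wrist view shows the bar level at (200,100), in line with the lifter rod at (198,150). Lowering, then passing the J under the bar.

Emit:
jog_arm(
  motion="0 0 0 0.008 0 0 0; 0 0 0 0.015 0 0 0; 0 0.04 0 0.015 0 0 0; 0 0.08 0 0.015 0 0 0; 0 0.116 0 0.015 0 0 0",
)

```text
time: 11.68
tool_pos: [0.5049, 0.2108, 0.1759]
tool_rot: [0.0, 1.0, 0.0, -0.0]
contact_force: [1.1, 0.6, -1.4]
gripper_width: 0.294
grasp_force: 59.4
```

Run:
```python
from m import *
fs={}
for c in ['side','scene','wrist']:
    f=fs[c]=grab_frame(c)
    for n in ['lifter_hook','lid_handle','lid_pointer']:
        for r in place_of(c,n)[:3]: 
            if r['at'][1]>.1:print(c,n,round(r['p'],2),np.array(r['at']),pix(f,np.array(r['at'])))
cv2.imwrite('pics/h.png',np.hstack([cv2.resize(fs['wrist']['color'][100:400,120:520],(400,300)),cv2.resize(fs['side']['color'][170:270,210:340],(400,300),interpolation=cv2.INTER_CUBIC)])[...,::-1])
```

```text
11.675 [0.5049 0.2108 0.1759] toolx [ 1.      0.0003 -0.0005] z [-0.0005 -0.0001 -1.    ] [ 1.1073  0.5518 -1.4248] [ 0.2595 -0.0924  1.8498  0.      1.3847  1.83  ]
side lifter_hook 0.69 [0.5047 0.2115 0.0666] [268 236]
side lid_handle 0.65 [0.503  0.21   0.0951] [266 227]
side lid_pointer 0.7 [0.5629 0.3511 0.0959] [271 200]
scene lifter_hook 0.81 [0.5039 0.2159 0.0683] [408 251]
scene lifter_hook 0.58 [0.7059 0.2105 0.0971] [406 299]
scene lid_handle 0.73 [0.5054 0.2097 0.0962] [407 244]
scene lid_pointer 0.73 [0.562  0.3487 0.0946] [458 264]
wrist lifter_hook 0.79 [0.5036 0.2048 0.0662] [326 233]
wrist lid_handle 0.81 [0.5052 0.2096 0.0981] [321 245]
wrist lid_pointer 0.89 [0.5666 0.35   0.0954] [105 155]
wrist lid_pointer 0.62 [0.6303 0.2108 0.0008] [319  69]
```

View pics/h.png

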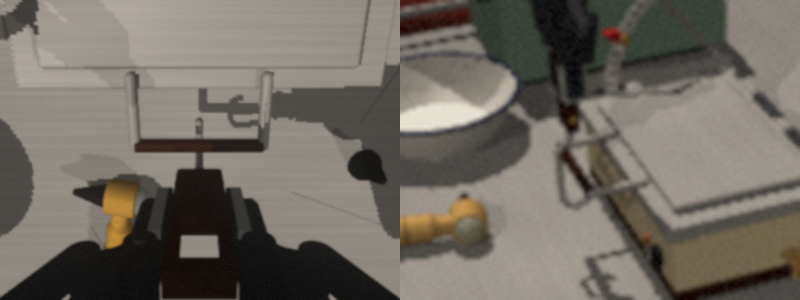

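The J is under the bar, with its tip showing behind it at (200,125) and the rod in front. Raising to contact and a little lift.

Emit:
jog_arm(
  motion="0 0 0 -0.02 0 0 0; 0 0 0 -0.04 0 0 0; 0 0 0 -0.06 0 0 0; 0 0.001 0 -0.08 0 0 0; 0 0.002 0 -0.1 0 0 0",
)

```text
time: 12.9
tool_pos: [0.5054, 0.2109, 0.2264]
tool_rot: [-0.0, 1.0, 0.0, -0.0]
contact_force: [1.4, 1.2, -6.2]
gripper_width: 0.296
grasp_force: 59.1
```

Emit:
jog_arm(
  motion="0 0.002 0 -0.01 0 0 0; 0 0.004 0 -0.02 0 0 0; 0 0.006 0 -0.03 0 0 0; 0 0.008 0 -0.04 0 0 0; 0 0.008 0 -0.04 0 0 0",
)

```text
time: 13.52
tool_pos: [0.5095, 0.2108, 0.2467]
tool_rot: [0.0, 1.0, 0.0, 0.0]
contact_force: [0.2, 0.3, -4.6]
gripper_width: 0.294
grasp_force: 59.1
```

```bash
cat > k.py <<'E'
from m import *
fs={}
for c in ['side','scene','wrist']:
    f=fs[c]=grab_frame(c)
    for n in ['lifter_hook','lid_handle','lid_pointer','vent_mark','lifter']:
        for r in place_of(c,n)[:3]: 
            if r['at'][1]>.1:print(c,n,round(r['p'],2),np.array(r['at']),pix(f,np.array(r['at'])))
print(s['contact_force'],s['gripper_width'])
E
python3 k.py
```

```text
13.525 [0.5095 0.2108 0.2467] toolx [1.     0.0003 0.0002] z [ 0.0002 -0.0001 -1.    ] [ 0.2355  0.2973 -4.6328] [ 0.2574 -0.1322  1.767  -0.0001  1.5067  1.8279]
side lifter_hook 0.64 [0.5095 0.2092 0.1385] [268 213]
side lid_handle 0.81 [0.5101 0.2094 0.1372] [268 213]
side vent_mark 0.61 [0.5805 0.3523 0.1549] [276 180]
side lifter 0.48 [0.5114 0.2083 0.2644] [264 169]
side lifter 0.34 [0.7041 0.218  0.0948] [333 210]
scene lifter_hook 0.81 [0.5055 0.2173 0.1384] [411 234]
scene lid_handle 0.57 [0.5098 0.2108 0.1384] [409 235]
scene lid_pointer 0.87 [0.5657 0.352  0.1246] [461 258]
scene vent_mark 0.45 [0.5828 0.3534 0.1586] [465 253]
scene lifter 0.8 [0.511  0.2047 0.2559] [412 202]
wrist lifter_hook 0.65 [0.512  0.2052 0.1381] [326 231]
wrist lid_handle 0.86 [0.511  0.2087 0.1373] [321 232]
wrist lid_handle 0.19 [0.506  0.2103 0.2641] [320 332]
wrist lid_pointer 0.8 [0.5676 0.3515 0.1249] [136 157]
wrist vent_mark 0.83 [0.5823 0.3522 0.1554] [108 138]
wrist lifter 0.7 [0.5071 0.2115 0.2616] [317 327]
[ 0.2355  0.2973 -4.6328] 0.2944516806660031
```

The lid follows the hook (bar at 138 mm, pointer at 125 mm, mark near 158 mm). Continuing along the arc to about 0.40 rad.

Emit:
jog_arm(
  motion="0 0.004 0 -0.018 0 0 0; 0 0.01 0 -0.038 0 0 0; 0 0.018 0 -0.058 0 0 0; 0 0.025 0 -0.076 0 0 0; 0 0.025 0 -0.076 0 0 0",
)

```text
time: 15.05
tool_pos: [0.5226, 0.2108, 0.2855]
tool_rot: [-0.0, 1.0, 0.0, 0.001]
contact_force: [-0.8, 0.5, -5.7]
gripper_width: 0.298
grasp_force: 59.3
```

```bash
cat >> k.py <<'E'
def crop(c,k):
    f=fs[c];u,v=pix(f,np.array([.58,.351,.15]));u=np.clip(u,k,640-k);v=np.clip(v,k,480-k)
    return cv2.resize(f['color'][v-k:v+k,u-k:u+k],(400,400),interpolation=cv2.INTER_CUBIC),(u-k,v-k)
import sys
if len(sys.argv)>1:
    a,o1=crop('wrist',60);b,o2=crop('side',25);print('crop',o1,o2)
    cv2.imwrite('pics/'+sys.argv[1],np.hstack([a,b])[...,::-1])
E
python3 k.py i.png
```

```text
15.05 [0.5226 0.2108 0.2855] toolx [1.     0.0002 0.0018] z [ 0.0018  0.0002 -1.    ] [-0.7548  0.5184 -5.7397] [ 0.2515 -0.1215  1.6932 -0.0002  1.5681  1.8222]
side lifter_hook 0.51 [0.5231 0.2117 0.1774] [271 198]
side lid_handle 0.95 [0.5222 0.2117 0.1761] [271 199]
side lid_pointer 0.89 [0.5771 0.3473 0.147 ] [275 184]
side vent_mark 0.59 [0.5801 0.3507 0.156 ] [276 180]
side lifter 0.51 [0.5229 0.2128 0.3028] [267 153]
scene lifter_hook 0.82 [0.519  0.2146 0.1752] [412 227]
scene lid_handle 0.86 [0.5233 0.2105 0.177 ] [411 228]
scene lid_pointer 0.83 [0.5776 0.3519 0.1496] [463 254]
scene vent_mark 0.46 [0.5811 0.3504 0.1589] [463 253]
scene lifter 0.66 [0.5214 0.2062 0.2947] [415 193]
wrist lid_handle 0.77 [0.5198 0.2091 0.1774] [321 237]
wrist vent_mark 0.78 [0.5808 0.3491 0.1546] [144 155]
wrist lifter 0.72 [0.5181 0.2122 0.2993] [316 330]
[-0.7548  0.5184 -5.7397] 0.2984491371213373
crop (np.int64(85), np.int64(95)) (np.int64(251), np.int64(157))
```

View pics/i.png

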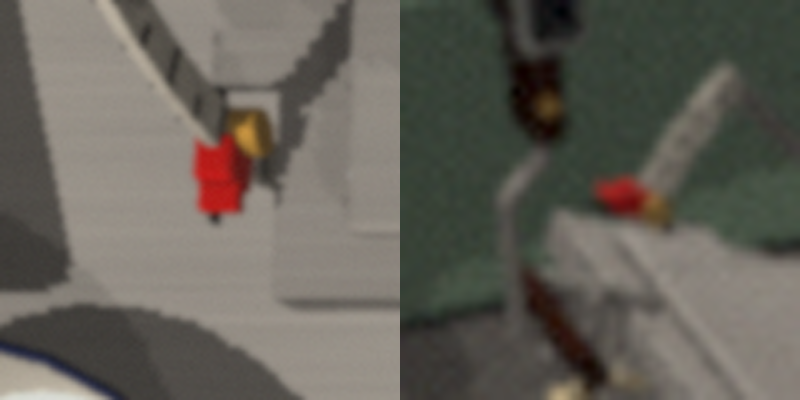

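Wrist crop: red index at (218,175) with the black pointer tip just showing below it at (215,218). I'll measure both as angles about the hinge.

```bash
cat > q.py <<'E'
from k import *
def ang(P): d=np.array([.7045,0,.094])-P; return np.arctan2(-d[:,2],d[:,0]),np.hypot(d[:,0],d[:,2])
for c in fs:
    f=fs[c];W=cloud(f);hsv=cv2.cvtColor(f['color'],cv2.COLOR_RGB2HSV).astype(int)
    with np.errstate(invalid='ignore'):
        box=(np.abs(W[...,0]-.58)<.035)&(np.abs(W[...,1]-.35)<.03)&(W[...,2]>.11)&(W[...,2]<.2)
        red=((hsv[...,0]<8)|(hsv[...,0]>172))&(hsv[...,1]>140)&(hsv[...,2]>80)&box
        blk=(hsv[...,2]<50)&box
    for n,m in [('red',red),('blk',blk)]:
        if m.sum()<2: print(c,n,m.sum()); continue
        P=W[m];a,r=ang(P);v,u=np.nonzero(m)
        print(c,n,m.sum(),'px u',u.min(),u.max(),'v',v.min(),v.max(),'xyz med',np.median(P,0),'ang 5/50/95',np.percentile(a,[5,50,95]),'r',np.percentile(r,[5,50,95]),'y',np.percentile(P[:,1],[5,95]))
E
python3 q.py | grep -E "red|blk|pointer|vent|handle"
python3 - <<'E'
from h import *
# projected expected pointer/mark pixels per camera, hinge axis model
for c in ['wrist','side','scene']:
    f=grab_frame(c)
    print(c,[(t,pix(f,np.array([.7045-.14*np.cos(t),.3505,.094+.14*np.sin(t)])).tolist()) for t in (.35,.4,.45,.5,.55)])
E
```

```text
side lid_handle 0.75 [0.52   0.2148 0.175 ] [270 199]
side lid_pointer 0.56 [0.577 0.35  0.153] [275 181]
side vent_mark 0.66 [0.7068 0.2133 0.0901] [335 212]
side vent_mark 0.57 [0.5817 0.3488 0.1563] [276 180]
side vent_mark 0.51 [0.4411 0.4998 0.0029] [223 213]
scene lid_handle 0.77 [0.5246 0.2118 0.1769] [411 228]
scene lid_handle 0.54 [0.7069 0.2126 0.0937] [407 300]
scene lid_pointer 0.81 [0.574  0.3498 0.1504] [462 253]
scene vent_mark 0.48 [0.5807 0.3514 0.16  ] [464 252]
wrist lid_handle 0.88 [0.5227 0.2096 0.1746] [320 232]
wrist vent_mark 0.68 [0.5831 0.3502 0.157 ] [141 152]
wrist vent_mark 0.65 [0.5254 0.2073 0.3258] [329 355]
side red 17 px u 276 281 v 180 183 xyz med [0.5856 0.3386 0.1563] ang 5/50/95 [0.4537 0.4793 0.5067] r [0.1276 0.135  0.1401] y [0.3348 0.347 ]
side blk 0
scene red 12 px u 460 462 v 253 257 xyz med [0.5891 0.344  0.157 ] ang 5/50/95 [0.4693 0.5029 0.5216] r [0.1271 0.1325 0.1382] y [0.3409 0.3473]
scene blk 0
wrist red 291 px u 144 159 v 135 159 xyz med [0.5871 0.3408 0.1583] ang 5/50/95 [0.4661 0.497  0.5206] r [0.1274 0.134  0.1411] y [0.3379 0.3459]
wrist blk 1
wrist [(0.35, [152, 163]), (0.4, [147, 161]), (0.45, [143, 158]), (0.5, [138, 154]), (0.55, [133, 150])]
side [(0.35, [274, 185]), (0.4, [274, 183]), (0.45, [275, 181]), (0.5, [276, 178]), (0.55, [277, 176])]
scene [(0.35, [462, 255]), (0.4, [462, 254]), (0.45, [463, 253]), (0.5, [464, 252]), (0.55, [464, 252])]
```

Emit:
jog_arm(
  motion="0 0.003 0 -0.006 0 0 0; 0 0.006 0 -0.012 0 0 0; 0 0.008 0 -0.017 0 0 0; 0 0.01 0 -0.021 0 0 0; 0 0.01 0 -0.021 0 0 0",
)

```text
time: 17.62
tool_pos: [0.527, 0.2108, 0.295]
tool_rot: [-0.0, 1.0, 0.0, 0.0]
contact_force: [0.8, 0.3, -7.2]
gripper_width: 0.29
grasp_force: 59.2
```

```bash
python3 q.py j.png| grep -E "red|blk|pointer|vent|handle|crop|^1"
python3 - <<'E'
from h import *
L={}
for i in range(5):
  for c in ['side','scene','wrist']:
    grab_frame(c)
    for n in ['lid_pointer','vent_mark']:
        for r in place_of(c,n)[:3]:
            p=np.array(r['at'])
            if np.linalg.norm(p-[.58,.35,.157])<.02: L.setdefault((c,n),[]).append(p);break
for k,v in L.items(): print(k,len(v),np.mean(v,0).round(4))
print(state()['time'])
E
```

```text
17.625 [0.527  0.2108 0.295 ] toolx [1.     0.0002 0.0002] z [ 0.0002  0.     -1.    ] [ 0.8315  0.2688 -7.2457] [ 0.2494 -0.114   1.6707 -0.      1.5846  1.82  ]
side lid_handle 0.97 [0.5288 0.212  0.1851] [273 195]
side lid_pointer 0.58 [0.5818 0.3485 0.1566] [276 180]
side vent_mark 0.35 [0.5831 0.3518 0.1589] [276 179]
scene lid_handle 0.95 [0.5297 0.211  0.187 ] [411 227]
scene lid_pointer 0.56 [0.5807 0.3486 0.1592] [463 252]
scene vent_mark 0.52 [0.5808 0.3518 0.1616] [464 252]
wrist lid_handle 0.87 [0.5289 0.2091 0.1877] [321 232]
wrist lid_pointer 0.82 [0.5791 0.3493 0.1605] [148 163]
wrist vent_mark 0.93 [0.5816 0.3513 0.159 ] [146 159]
wrist vent_mark 0.73 [0.63   0.2156 0.0017] [315 105]
crop (np.int64(92), np.int64(100)) (np.int64(251), np.int64(157))
side red 10 px u 276 281 v 180 181 xyz med [0.5854 0.3397 0.1585] ang 5/50/95 [0.4748 0.498  0.5093] r [0.1291 0.1355 0.142 ] y [0.3345 0.345 ]
side blk 0
scene red 12 px u 460 462 v 253 257 xyz med [0.5874 0.3439 0.1568] ang 5/50/95 [0.4677 0.4982 0.511 ] r [0.1271 0.1332 0.1381] y [0.3412 0.3473]
scene blk 0
wrist red 269 px u 151 166 v 141 162 xyz med [0.5867 0.3413 0.1584] ang 5/50/95 [0.4729 0.4993 0.5193] r [0.1275 0.1342 0.1407] y [0.3379 0.3465]
wrist blk 0
('side', 'lid_pointer') 5 [0.5801 0.3497 0.157 ]
('side', 'vent_mark') 5 [0.5809 0.3515 0.1575]
('scene', 'lid_pointer') 5 [0.5795 0.3514 0.1574]
('scene', 'vent_mark') 5 [0.5814 0.3518 0.1594]
('wrist', 'vent_mark') 5 [0.5809 0.3505 0.1566]
('wrist', 'lid_pointer') 1 [0.5806 0.3529 0.1565]
20.775
```

View pics/j.png

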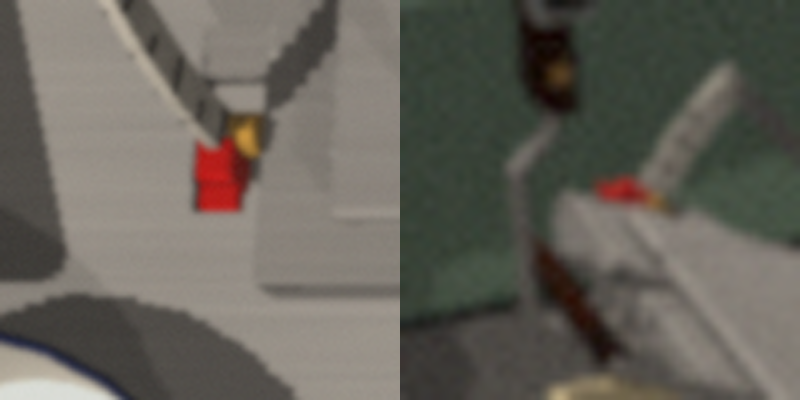

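The pointer is now 1–2 mm below the mark, so one small final nudge.

Emit:
jog_arm(
  motion="0 0.001 0 -0.002 0 0 0; 0 0.002 0 -0.004 0 0 0; 0 0.002 0 -0.005 0 0 0; 0 0.002 0 -0.005 0 0 0; 0 0.002 0 -0.005 0 0 0",
)

```text
time: 21.4
tool_pos: [0.528, 0.2108, 0.2973]
tool_rot: [-0.0, 1.0, 0.0, 0.0]
contact_force: [3.3, 0.5, -8.3]
gripper_width: 0.3
grasp_force: 59.2
```

Run:
```python
from m import *
L={}
for i in range(12):
  for c in ['side','scene','wrist']:
    grab_frame(c)
    for n in ['lid_pointer','vent_mark','lid_handle']:
        for r in place_of(c,n)[:3]:
            p=np.array(r['at']);t=[.53,.211,.187] if n=='lid_handle' else [.58,.35,.157]
            if np.linalg.norm(p-t)<.02: L.setdefault((c,n),[]).append(p);break
for k,v in L.items(): print(k,len(v),np.mean(v,0))
print(state()['time'],state()['contact_force'])
```

```text
21.4 [0.528  0.2108 0.2973] toolx [1.     0.0003 0.0003] z [ 0.0003  0.     -1.    ] [ 3.3164  0.5215 -8.27  ] [ 0.249  -0.1126  1.6657 -0.      1.5882  1.8196]
('side', 'lid_pointer') 11 [0.5804 0.3495 0.1587]
('side', 'lid_handle') 12 [0.5297 0.2117 0.1874]
('scene', 'lid_pointer') 12 [0.5796 0.3504 0.1584]
('scene', 'vent_mark') 11 [0.5815 0.3519 0.1605]
('scene', 'lid_handle') 12 [0.5298 0.211  0.1907]
('wrist', 'lid_pointer') 12 [0.5821 0.3499 0.16  ]
('wrist', 'vent_mark') 12 [0.5809 0.3512 0.1571]
('wrist', 'lid_handle') 12 [0.5296 0.2081 0.1884]
28.6 [ 3.2744  0.6663 -7.9732]
```

```bash
python3 -c "
from plant import *
print(state()['gripper_width'],state()['grasp_force'],job_done())"
```

```text
the job is handed in; nothing more can be done
0.297992946835852 59.24426570534706 None
```

I handed the job in at about 29 s: the lifter is still in the gripper, hooked under the bar, and the lid is steady at about 27° (0.47 rad). The pointer is level with the red index to within about 3 mm: one camera put it slightly low, the other two slightly high. The judging result was not reported back.

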